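# Mount a work-holder carriage on its dovetail rail and clamp it

## Robot

A 6-joint arm with a two-finger parallel gripper is mounted at the origin on a cart in front of the work surface, level with it; the furniture and walls round the work are solid. World frame = base frame: x ahead of the robot, y to its left, z up, the work surface at z = 0. Lengths are in mm, angles in rad, forces in N, time in s.
With the tool pointing down it reaches from about 275 to 1000 mm from the base axis. Payload 8.4 kg.
Tool frame: the origin (TCP) lies at the very end of the fingers, on their centre line; the grasp point (between the pads) lies 19 mm behind it (r.pinch_z is the distance from the TCP to the grasp point, in mm); z points along the fingers, y is the line along which they close (so a half turn about z gives the same grasp; the last joint's range is limited). The gripper opens to 85 mm and grips with 20 to 120 N. Pads are 22 mm wide; open, the fingers measure 114 mm over their backs; the gripper's body (76 mm by 85 mm) begins 54 mm behind the grasp point. The pads swing forward as they close: fully open they stand 13 mm farther back than shut.
Start: joints at [-1.116, 0.353, 1.633, -0, 1.155, -0.002], TCP at [275.673, -560.921, 231.281] pointing down, gripper open.
Joint ranges: [-2.63, 2.63], [-0.92, 2.1], [0.06, 2.66], [-1.3, 4.44], [0, 2.69], [-3.02, 3.02]. Speed limits (rad/s): [2.22, 2.22, 2.79, 3.14, 3.14, 3.14].

## Interface

Orientations are given as [roll, pitch, yaw] about the fixed x, y, z axes, in that order (R = Rz(yaw) Ry(pitch) Rx(roll)).
In Python, from rig import r gives the robot as it stands.
- The arm moves only by the tool carry_out, never from a script. Its argument "series" is a list of rows, each a list of 7 numbers: the turn, a rotation vector about the tool's x, y, z as a fraction of full scale, then the shift along the tool's x, y, z as a fraction of full scale, then the gripper command: -1 is fully open, 1 is shut, values between are in proportion. A call has 1 to 8 rows; each row is the pose to reach, as a shift and turn from the pose commanded when the call began, along the tool's axes at that moment, turning the shorter way round; what a row does not reach only later rows make up. Full scale, the value 1, is 0.25 m for a shift and pi rad for a turn. A row lasts 1/8 s, in which the tool goes at most 62.5 mm and 10.7 degrees, less where a joint would pass 70% of its speed; a pose out of reach is approached as far as the arm can. A call with a number of a shift or a turn outside -1 to 1 is refused whole. A call with a gripper value outside its range is refused whole. The fingers move at their own pace and stop on an object; "force" is the grip in N (left out, the last holds). Time passes only in rows, so rows that repeat a pose let the fingers close. It gives the time, the measured TCP pose, the force, the opening and the grip force at its end, in the units of the state.
- r.sense(): the state, without advancing time (a new reading comes with each control period).
- r.grab_frame(name): name is "side" or "top" or "wrist"; returns the picture (480x640x3 uint8, red, green, blue); there is no depth.
- r.get_calibration(name): a dict with "K" (3x3 intrinsics, pixels), "distortion" ([k1, k2, p1, p2, k3] as OpenCV has them; the pictures are not rectified), "pose" (4x4, takes a point from camera to world coordinates). Camera axes: x right, y up, looking along -z (the intrinsics and any distortion apply to the point x, -y, -z); pixel columns grow to the right and rows downward; lengths in mm; the calibration is good to about 2 mm. A picture is of the moment at which its call begins: read the wrist's pose just before it. get_calibration takes no time and is no camera call; for the wrist camera it gives the pose at the moment of the call.
- r.sign_off(): hands the job in; it is judged then, once.
Trained networks look in the newest picture that a camera, given by its name, has taken for a name from the list of things; names that differ only in an ending like _2 or _b are one class to them, and where a whole thing is asked for, a point or a joint stands for the part that bears it (a point fixed in the world has none). Each returns a list of dicts, best first, with "score" (0 to 1); they miss things now and then, are a little off and sometimes report something else, mostly with a low value. They report only what shows in the picture. A call takes as long as a camera call.
- r.silhouettes(camera, label): "region" (480x640 bool, what is visible of it) and "position" ([row, column] in pixels, amid what is visible of it).
The state is a dict: "clock": time; "qpos": joint angles; "qvel": joint speeds; "joint_efforts": joint torques, N m; "eef_pos": TCP position; "tcp_rot": TCP orientation; "contact_force": force on the tool from outside, world axes, zero at the start; "wrist_torque": the same for the moment, N m; "opening": opening from 0.0 (shut) to 1.0 (fully open); "grasp_force": force on a finger pad.
Only numpy, scipy, OpenCV 4.12 (cv2) and the standard library are available. Lean on these libraries where they do the work, as an engineer would, in place of code of your own. Each camera call takes 0.05 s, during which the arm holds its last target. There are 200 camera calls.

## Task

Slide the loose carriage onto the dovetail rail from its open end and push it gently along until it bears on the blue stop. Then turn its red clamp knob clockwise until the clamp bites and holds the carriage firmly against the stop, without forcing it. Leave the other things on the bench where they are.

Things in the scene. Friction and masses are not known exactly. Their poses are not given: they have to be found in the camera images.
- carriage: loose aluminium carriage, 64 mm long (x, along the rail, +x to the stop), 68 wide (y), about 0.4 kg; knob lug on its +y side, out to y=74. Origin under its centre at the foot of its cheeks. Plate z=15 to 25 mm; undercut channel below it, open at both ends. Blue grip boss on the plate: 36 (x) x 26 (y) mm, z=25 to 49. Riding on the rail, its origin is 17 mm above the bench
- boss_top (a point): centre of the top of the blue grip boss, 49 mm above the carriage's origin; axes of the carriage
- knob_grip (a point): middle of the red bar of the clamp knob, on its upright axis: 58 mm to the carriage's +y side, 54 mm above the carriage's origin. Bar 44 mm long (this point's x), 11 thick (its y, grip across this), 18 high; the lug's top is 29 mm below this point
- clamp_knob (a joint): turn of the knob, rad: 0 slack (bar along the carriage's x), grows clockwise seen from above, ends at 2.4. Moves the gib 2.5 mm per rad. It bites somewhere from 0.55 to 1.4 rad, unlike from case to case, so feel for it: loose it turns against 0.2 N m of friction; biting adds 2.5 mm x gib force. Tight is over 20 N on the gib, forced is over 100 N
- gib: clamp jaw hidden in the carriage's +y cheek; the knob presses it on the rail's flank. Origin and axes as the carriage's, but for its travel of a few mm towards -y
- rail: fixed steel dovetail rail, 200 mm long, on a grey foot 170 x 84 x 8 mm. Origin on the bench under its middle, x along it to the stop. Dovetail z=20 to 32 mm, 39 mm wide at the top, 26 at its neck. Open end at x=-100 mm; the last 14 mm there taper by 3 mm a side and 2 mm at the top. With the knob slack the carriage has 1.6 to 3.2 mm of side play in all
- rail_mouth (a point): middle of the rail's open end at the height of the rail's top, 32 mm above the bench; axes of the rail
- stop: fixed blue stop block across the rail, 18 x 52 mm, top 44 mm above the bench. Origin on the bench below the middle of its face to the open end, axes of the rail: the carriage is home with its origin at x=-32 mm here. Pressing it with over 30 N is too hard
- doming_block: bystander: dark steel cube, 50 mm
- graver: bystander: graver with wooden grip, 98 mm long
- matchbox: bystander: red matchbox, 36 x 52 x 14 mm
- wax_block: bystander: orange-brown block of wax, 30 x 62 x 18 mm

How it is judged (in metres and radians):
On the way, in this order (a step that is already met when the one before it is completed fails the run):
1. the carriage has entered the dovetail from the open end (x of carriage in the frame of rail between -0.09 and 0 m and z of carriage in the frame of rail between 0.014 and 0.0205 m and angle between the x axis of carriage and the x axis of rail, either way round below 0.1 rad and y of carriage in the frame of rail between -0.006 and 0.006 m), for 0.05 s.
2. the carriage bears on the stop (x of carriage in the frame of stop above -0.0335 m and contact force between carriage and stop above 1 N), for 0.1 s.
3. the clamp bites on the rail (contact force between gib and anything else above 20 N), for 0.2 s.
At the end, for the whole second after the job is handed in: the carriage sits down on the dovetail (its origin 14 to 19.5 mm above the bench and within 6 mm of the rail's centre line), in line with it within 0.05 rad, within 2 mm of touching the stop, at rest, and its gib presses on the rail with more than 20 N (x of carriage in the frame of stop between -0.034 and -0.03 m and z of carriage in the frame of rail between 0.014 and 0.0195 m and angle between the x axis of carriage and the x axis of rail, either way round below 0.05 rad and contact force between gib and anything else above 20 N and linear speed of carriage below 0.01 m/s and y of carriage in the frame of rail between -0.006 and 0.006 m).
It fails at once if the stop is pressed with more than 30 N (contact force between carriage and stop above 30 N).
It fails at once if the clamp is forced: the gib presses with more than 100 N (contact force between gib and anything else above 100 N).
It fails at once if a bystander is moved by more than 20 mm (distance of any of doming_block, graver, wax_block, matchbox from where it was at the start of the episode above 0.02 m).
It also fails if it takes over 72 s, if anything falls off the work surface, if the arm or the gripper's body presses on something with over 40 N, if the wrist force passes 120 N, or if a joint passes its speed limit or range.

## Working session

There is one attempt and no reset: what is moved stays moved. The work goes in short steps, Python scripts to look and compute and a tool call to move; the robot and the scene stay as the last step left them, time stands still between calls to the robot, and variables do not carry over. Pictures are saved under pics/ and viewed, at most 10 in all, crops included, and the job is handed in when it is done.

Besides the shell and the picture viewer there is one more tool, called after ">>>" as a command line: name --pt "numbers of a row" for each row, then --argument value for the rest. carry_out: Moves the arm, as the interface text tells. Its arguments: {"type":"object","properties":{"series":{"type":"array"},"force":{"type":"number"}},"required":["series"]}

```bash
mkdir -p pics; cat > h.py <<'E'
import numpy as np, cv2
from rig import r
def ray(cam,px,cal=None):
    c=cal or r.get_calibration(cam);K=np.array(c["K"],float);P=np.array(c["pose"],float)
    u=cv2.undistortPoints(np.array(px,float).reshape(-1,1,2),K,np.array(c["distortion"],float)).reshape(-1,2)
    d=np.c_[u[:,0],-u[:,1],-np.ones(len(u))]@P[:3,:3].T
    return P[:3,3],d
def atz(cam,px,z,cal=None):
    o,d=ray(cam,px,cal); return o+d*((z-o[2])/d[:,2])[:,None]
def proj(cam,X,cal=None):
    c=cal or r.get_calibration(cam);K=np.array(c["K"],float);P=np.array(c["pose"],float)
    p=(np.array(X,float).reshape(-1,3)-P[:3,3])@P[:3,:3]; p=p*[1,-1,-1]
    return cv2.projectPoints(p.reshape(-1,1,3),np.zeros(3),np.zeros(3),K,np.array(c["distortion"],float))[0].reshape(-1,2)
def save(cam,name):
    im=r.grab_frame(cam); cv2.imwrite(f"pics/{name}.png",cv2.cvtColor(im,cv2.COLOR_RGB2BGR)); return im
E
python3 - <<'E'
from h import *
np.set_printoptions(precision=2,suppress=True)
a=save("top","top0");b=save("side","side0")
for c in("top","side"):
    print(c,np.array(r.get_calibration(c)["pose"])[:3].tolist())
    for l in("carriage","rail","stop","boss_top","knob_grip","doming_block","graver","matchbox","wax_block"):
        for m in r.silhouettes(c,l)[:2]:
            reg=m["region"].astype(np.uint8);ys,xs=np.nonzero(reg)
            if len(xs)==0: continue
            rc=cv2.minAreaRect(np.c_[xs,ys].astype(np.float32))
            print(l,round(m["score"],2),np.round(m["position"]),len(xs),np.round(rc[0]),np.round(rc[1]),round(rc[2]),atz(c,[m["position"][::-1]],0)[0])
print(r.sense())
E
```

```text
top [[0.011411590261976131, 0.9960242212569439, -0.08834888950740294, 513.4509888883919], [-0.9998317922541847, 0.012634499832911138, 0.01329498445870004, -115.93270049246183], [0.014358370571819054, 0.08818231162467159, 0.9960008620031668, 1097.9467686563842]]
carriage 0.75 [290. 415.] 962 [412. 293.] [45. 27.] 84 [ 495.47 -357.79    0.  ]
rail 0.84 [254. 204.] 1826 [201. 257.] [34. 84.] 85 [577.73 161.9    0.  ]
stop 0.5 [260. 171.] 173 [171. 259.] [21.  8.] 86 [561.24 242.86   0.  ]
boss_top 0.73 [290. 414.] 1023 [412. 293.] [46. 28.] 85 [ 495.69 -355.58    0.  ]
doming_block 0.76 [169. 223.] 562 [223. 171.] [26. 23.] 75 [790.35 121.43   0.  ]
doming_block 0.64 [178. 261.] 310 [263. 179.] [12. 25.] 74 [768.55  27.18   0.  ]
graver 0.53 [188. 182.] 112 [183. 187.] [ 9. 19.] 38 [741.91 222.07   0.  ]
matchbox 0.78 [274. 468.] 357 [469. 276.] [16. 23.] 62 [ 536.74 -490.51    0.  ]
wax_block 0.77 [181. 259.] 308 [263. 178.] [13. 26.] 72 [761.61  31.75   0.  ]
side [[-0.9184537166272232, 0.23845961233753882, -0.315562646232838, 242.4895566244649], [-0.39498907589939414, -0.594622447548
[... 719 characters left out ...]
.] [20. 12.] 24 [745.83 217.03   0.  ]
graver 0.3 [191. 384.] 181 [386. 190.] [13. 15.] 90 [ 535.93 -490.1     0.  ]
matchbox 0.58 [298. 199.] 796 [202. 298.] [31. 30.] 90 [806.03  96.47  -0.  ]
wax_block 0.79 [280. 231.] 298 [231. 279.] [14. 23.] 18 [768.03  15.29   0.  ]
{'clock': 1.0, 'qpos': array([-1.12,  0.35,  1.63, -0.  ,  1.16, -0.  ]), 'qvel': array([-0., -0., -0., -0.,  0., -0.]), 'joint_efforts': array([ -0.  , -60.52, -34.24,  -0.  ,   0.  ,  -0.  ]), 'eef_pos': array([ 275.66, -560.92,  231.29]), 'tcp_rot': array([-3.14,  0.  ,  0.46]), 'contact_force': array([-0.24,  0.48, -0.11]), 'wrist_torque': array([ 0.02, -0.02, -0.01]), 'grasp_force': 0.0, 'opening': 0.9981832805200271}
```

```bash
python3 - <<'E'
import cv2,numpy as np
a=cv2.imread("pics/top0.png");b=cv2.imread("pics/side0.png")
f=lambda im,x,y,w,h:cv2.resize(im[y:y+h,x:x+w],(400,300),interpolation=cv2.INTER_CUBIC)
o=np.vstack([np.hstack([f(a,372,263,80,60),f(a,150,215,100,75)]),np.hstack([f(b,346,185,80,60),f(b,200,300,140,105)])])
cv2.imwrite("pics/c0.png",o)
E
```

```text
(no output)
```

View pics/c0.png

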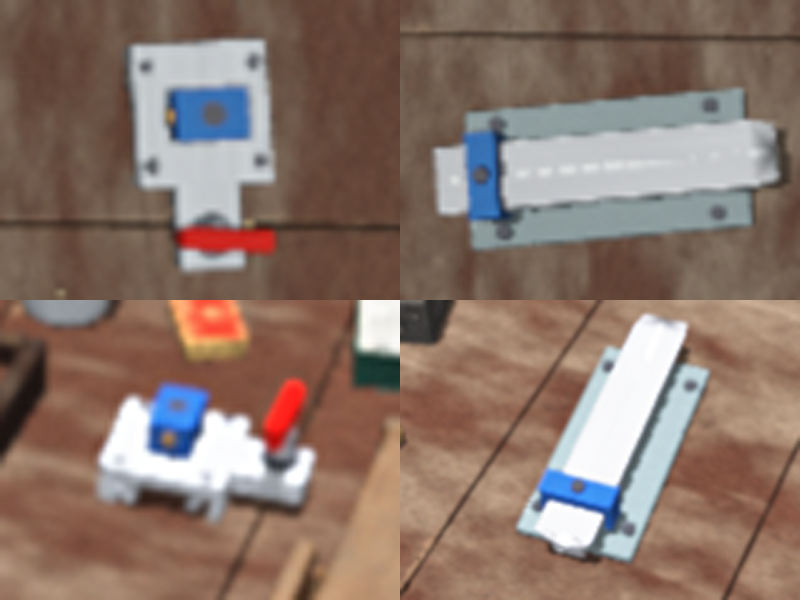

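View pics/top0.png

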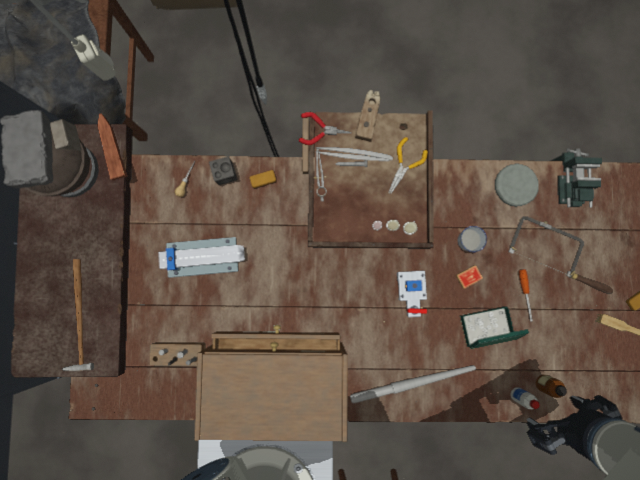

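View pics/side0.png

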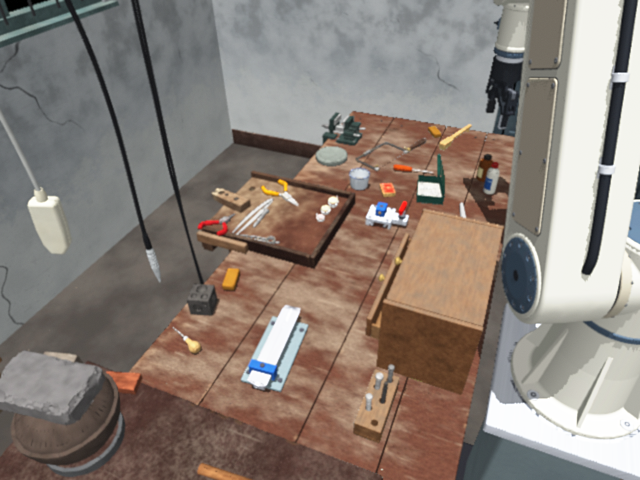

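```bash
python3 - <<'E'
from h import *
np.set_printoptions(precision=1,suppress=True)
pl=np.array([[130,45],[265,40],[273,180],[137,187]])/5+[372,263]
P=atz("top",pl,25);print(P,P.mean(0))
print("knob",atz("top",np.array([[226,240]])/5+[372,263],60))
print("boss",atz("top",np.array([[173,90],[248,88],[249,137],[173,140]])/5+[372,263],49).mean(0))
ft=np.array([[67,112],[342,88],[352,225],[72,248]])/4+[150,215]
F=atz("top",ft,8);print(F,F.mean(0))
d=F[0]-F[1]+F[3]-F[2];print("rail yaw",np.degrees(np.arctan2(d[1],d[0])))
d=P[0]-P[1]+P[3]-P[2];print("car yaw",np.degrees(np.arctan2(d[1],d[0])))
for n,p in(("top",[[196,440],[347,440],[345,350],[203,350]]),):
  for z in(0,100,150,200): print(z,atz(n,p,z)[:,:2].tolist())
s=r.sense();c=r.get_calibration("wrist");print(s["eef_pos"],np.array(c["pose"]),c["K"],c["distortion"])
E
```

```text
[[ 537.9 -311.5   25. ]
 [ 541.  -376.8   25. ]
 [ 474.  -380.1   25. ]
 [ 470.  -314.6   25. ]] [ 505.7 -345.7   25. ]
knob [[ 447.5 -349.4   60. ]]
boss [ 505.5 -345.1   49. ]
[[602.3 251.8   8. ]
 [619.2  84.6   8. ]
 [535.5  76.1   8. ]
 [519.5 245.3   8. ]] [569.1 164.4   8. ]
rail yaw 95.5736552085137
car yaw 93.14623652944123
0 [[134.63985808029577, 165.8843465400762], [137.14014307822748, -192.88831972919283], [348.1650708150087, -186.58575334775827], [344.90636536093746, 156.50491974619496]]
100 [[169.14163372390618, 140.2167044395933], [171.41419502253768, -185.87927143708794], [363.2191629433231, -180.1507371090604], [360.25725743867554, 131.69154736639794]]
150 [[186.39252154571142, 127.38288338935183], [188.55122099469276, -182.37474729103553], [370.7462090074803, -176.9332289897115], [367.9327034775446, 119.28486117649948]]
200 [[203.6434093675166, 114.54906233911035], [205.68824696684788, -178.87022314498307], [378.27325507163755, -173.7157208703626], [375.6081495164137, 106.87817498660095]]
[ 275.7 -560.9  231.3] [[   0.4    0.9    0.3  340.7]
 [  -0.9    0.4    0.1 -528.2]
 [  -0.    -0.3    1.   373. ]
 [   0.     0.     0.     1. ]] [[405.9   0.  313.6]
 [  0.  405.9 238.9]
 [  0.    0.    1. ]] [-0.  0.  0.  0.  0.]
```

```bash
cat >> h.py <<'E'
from scipy.spatial.transform import Rotation as Ro
def move(p,yaw):
    "row numbers to reach TCP p, tool down with yaw"
    s=r.sense();R=Ro.from_euler("xyz",s["tcp_rot"]);T=Ro.from_euler("xyz",[np.pi,0,yaw])
    print("turn",np.round((R.inv()*T).as_rotvec()/np.pi,4),"shift",np.round(R.inv().apply(np.array(p)-s["eef_pos"])/250,4))
E
python3 -c "
from h import *
move([505,-345,190],1.62)"
```

```text
turn [-0.      0.     -0.3703] shift [ 1.2042 -0.3705  0.1651]
```

>>> carry_out --pt "0 0 -0.37 0.95 -0.37 0.1 -1" --pt "0 0 -0.37 0.95 -0.37 0.1 -1" --pt "0 0 -0.37 0.95 -0.37 0.1 -1" --pt "0 0 -0.37 0.95 -0.37 0.1 -1" --pt "0 0 -0.37 0.95 -0.37 0.1 -1" --pt "0 0 -0.37 0.95 -0.37 0.1 -1" --pt "0 0 -0.37 0.95 -0.37 0.1 -1" --pt "0 0 -0.37 0.95 -0.37 0.1 -1"

```text
clock: 2.0
eef_pos: [447.9, -373.3, 206.3]
tcp_rot: [3.142, 0.0, 1.616]
contact_force: [-0.1, -0.1, -0.1]
opening: 1.001
grasp_force: 0.0
```

```bash
python3 -c "
from h import *
print(r.sense()['eef_pos'],r.sense()['tcp_rot'],r.sense()['qpos'])
move([505,-345,190],1.62)"
```

```text
[ 447.90632356 -373.27936923  206.3092433 ] [3.14157875e+00 5.35471989e-06 1.61584604e+00] [-6.97345878e-01  3.13584451e-01  1.75000441e+00  6.19233469e-06
  1.07798992e+00 -7.42398517e-01]
turn [ 0.      0.     -0.0013] shift [0.1027 0.2332 0.0652]
```

>>> carry_out --pt "0 0 0 0.1 0.23 0.06 0.0" --pt "0 0 0 0.1 0.23 0.06 0.0" --pt "0 0 0 0.1 0.23 0.06 0.0"

```text
clock: 2.38
eef_pos: [504.0, -345.4, 191.1]
tcp_rot: [-3.141, -0.0, 1.618]
contact_force: [-0.7, -0.1, -0.2]
opening: 0.499
grasp_force: 0.0
```

```bash
python3 - <<'E'
from h import *
np.set_printoptions(precision=2,suppress=True)
s=r.sense();print(s["eef_pos"],s["tcp_rot"],s["opening"])
cal=r.get_calibration("wrist");save("wrist","w0")
for l in("carriage","boss_top","knob_grip"):
    for m in r.silhouettes("wrist",l)[:2]:
        ys,xs=np.nonzero(m["region"])
        rc=cv2.minAreaRect(np.c_[xs,ys].astype(np.float32))
        print(l,round(m["score"],2),m["position"],len(xs),rc)
E
```

```text
[ 504.   -345.41  191.08] [-3.14 -0.    1.62] 0.49858630614649035
carriage 0.93 [215.7, 300.5] 9300 ((293.11383056640625, 214.83580017089844), (83.18025970458984, 139.1565704345703), 87.32457733154297)
boss_top 0.94 [214.9, 301.8] 9330 ((292.7164611816406, 214.16482543945312), (83.52110290527344, 139.24853515625), 87.8591079711914)
knob_grip 0.82 [224.4, 239.5] 1266 ((241.15383911132812, 227.7692413330078), (28.729352951049805, 61.168785095214844), 2.7263107299804688)
knob_grip 0.5 [212.9, 303.7] 9329 ((292.60723876953125, 214.3587646484375), (84.14039611816406, 140.0372314453125), 87.39744567871094)
```

View pics/w0.png

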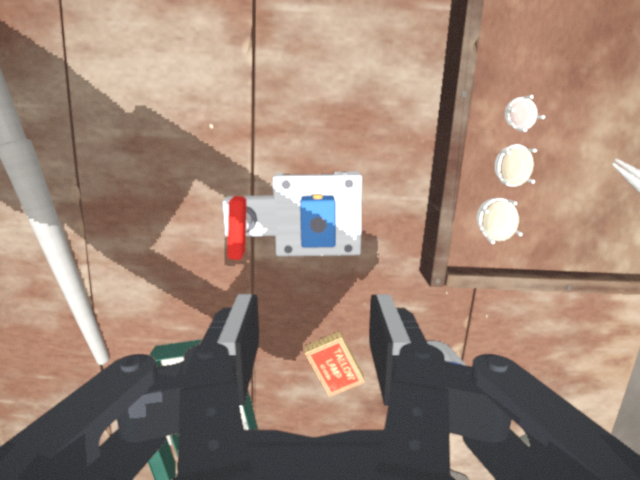

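```bash
cat >> h.py <<'E'
from scipy.optimize import minimize
def box(c,s): return np.array([[c[0]+i*s[0]/2,c[1]+j*s[1]/2,c[2]+k*s[2]/2] for i in(-1,1) for j in(-1,1) for k in(-1,1)])
BOSS=box([0,0,37],[36,26,24]);BAR=box([0,58,54],[44,11,18]);PLATE=box([0,0,20],[64,68,10])
def masks(im):
    h=cv2.cvtColor(im,cv2.COLOR_RGB2HSV);H,S,V=[h[...,i].astype(int) for i in range(3)]
    return (H>95)&(H<125)&(S>120)&(V>50),((H<6)|(H>174))&(S>190)&(V>90)
def T(p,X,z0): 
    c,s=np.cos(p[2]),np.sin(p[2]);return np.c_[p[0]+c*X[:,0]-s*X[:,1],p[1]+s*X[:,0]+c*X[:,1],X[:,2]+z0]
def fit(cam,parts,p0,z0,cal):
    "parts: list of (mask, corners); fits x,y,yaw by mask overlap"
    def cost(p):
        t=0
        for m,X in parts:
            g=np.zeros((480,640),np.uint8)
            hull=cv2.convexHull(proj(cam,T(p,X,z0),cal).astype(np.float32)).reshape(-1,2)
            cv2.fillConvexPoly(g,np.round(hull*16).astype(np.int32),255,cv2.LINE_AA,4)
            t+=np.abs(g/255.-m).sum()/m.sum()
        return t
    S=np.array([[0,0,0],[6,0,0],[0,6,0],[0,0,.08]])
    o=minimize(cost,p0,method="Nelder-Mead",options=dict(initial_simplex=np.array(p0)+S,xatol=.01,fatol=1e-5))
    o=minimize(cost,o.x,method="Nelder-Mead",options=dict(initial_simplex=o.x+S/3,xatol=.01,fatol=1e-5))
    return o.x,o.fun
def near(m,uv,rad):
    yy,xx=np.mgrid[:480,:640];return m&(np.hypot(xx-uv[0],yy-uv[1])<rad)
E
python3 - <<'E'
from h import *
np.set_printoptions(precision=3,suppress=True)
cal=r.get_calibration("wrist")
im=cv2.cvtColor(cv2.imread("pics/w0.png"),cv2.COLOR_BGR2RGB)
b,k=masks(im);b=near(b,(318,220),60);k=near(k,(237,229),45);print(b.sum(),k.sum())
print(fit("wrist",[(b,BOSS),(k,BAR)],[505,-345,1.62],0,cal))
print(fit("wrist",[(b,BOSS)],[505,-345,1.62],0,cal),fit("wrist",[(k,BAR)],[505,-345,1.62],0,cal))
p,_=fit("wrist",[(b,BOSS),(k,BAR)],[505,-345,1.62],0,cal)
print(proj("wrist",T(p,PLATE[1::2],0),cal))
move([p[0],p[1],80],p[2])
E
```

```text
1386 558
(array([ 505.841, -348.69 ,    1.551]), np.float64(2.0203928687799655))
(array([ 505.81 , -347.847,    1.664]), np.float64(0.4885465297230002)) (array([ 505.333, -360.927,    1.404]), np.float64(1.4080750579801813))
[[356.823 260.752]
 [272.507 255.491]
 [364.855 181.72 ]
 [275.637 175.827]]
turn [0.    0.    0.021] shift [-0.011  0.009  0.447]
```

```bash
python3 - <<'E'
from h import *
im=cv2.cvtColor(cv2.imread("pics/w0.png"),cv2.COLOR_BGR2RGB)
h=cv2.cvtColor(im,cv2.COLOR_RGB2HSV)
print(h[225,225:260].tolist());print(h[197:260:4,237].tolist());print(h[225,296:342:2].tolist());print(h[190:256:3,310].tolist())
E
```

```text
[[0, 0, 255], [0, 0, 255], [150, 1, 255], [0, 66, 255], [1, 146, 255], [2, 177, 255], [2, 183, 255], [2, 177, 255], [2, 175, 255], [2, 175, 255], [2, 172, 255], [2, 172, 255], [2, 169, 255], [2, 172, 255], [2, 176, 255], [2, 181, 255], [1, 189, 255], [2, 200, 252], [1, 198, 213], [2, 189, 186], [1, 89, 184], [176, 9, 225], [0, 0, 255], [120, 1, 235], [140, 4, 188], [125, 9, 178], [128, 11, 183], [128, 11, 184], [128, 11, 183], [125, 8, 201], [120, 2, 248], [0, 0, 255], [0, 0, 255], [0, 0, 255], [0, 0, 255]]
[[2, 192, 185], [1, 194, 214], [2, 195, 221], [2, 195, 221], [2, 198, 221], [1, 196, 220], [2, 179, 255], [2, 169, 255], [2, 172, 255], [2, 172, 255], [2, 174, 255], [3, 177, 255], [1, 191, 222], [1, 195, 220], [1, 195, 221], [1, 196, 217]]
[[110, 4, 218], [120, 1, 216], [108, 45, 188], [106, 148, 186], [106, 148, 189], [106, 150, 189], [106, 147, 189], [112, 72, 145], [120, 9, 113], [120, 9, 115], [129, 15, 118], [135, 13, 120], [120, 13, 115], [131, 17, 118], [126, 11, 115], [108, 111, 167], [106, 154, 190], [106, 150, 189], [106, 149, 203], [105, 145, 228], [109, 11, 248], [0, 0, 255], [0, 0, 255]]
[[0, 0, 255], [0, 0, 255], [107, 98, 185], [107, 146, 184], [103, 132, 255], [101, 125, 255], [101, 127, 255], [105, 148, 210], [106, 152, 190], [106, 150, 190], [107, 141, 179], [110, 80, 150], [110, 83, 148], [107, 137, 182], [106, 151, 188], [106, 148, 189], [106, 150, 189], [106, 153, 190], [106, 154, 189], [108, 61, 189], [90, 2, 214], [135, 2, 210]]
```

```bash
python3 - <<'E'
s=open('h.py').read()
a=s.index("    return (H>95)");b=s.index("def T(p")
s=s[:a]+'''    cl=lambda m:cv2.morphologyEx(m.astype(np.uint8),cv2.MORPH_CLOSE,np.ones((15,15)))>0
    return cl((H>95)&(H<125)&(S>75)&(V>50)),cl(((H<7)|(H>174))&(S>110)&(V>90))
'''+s[b:]
open('h.py','w').write(s)
E
python3 - <<'E'
from h import *
np.set_printoptions(precision=3,suppress=True)
cal=r.get_calibration("wrist")
im=cv2.cvtColor(cv2.imread("pics/w0.png"),cv2.COLOR_BGR2RGB)
b,k=masks(im);b=near(b,(318,220),40);k=near(k,(237,229),42);print(b.sum(),k.sum())
print(fit("wrist",[(b,BOSS)],[505,-345,1.62],0,cal),fit("wrist",[(k,BAR)],[505,-345,1.62],0,cal))
p,f=fit("wrist",[(b,BOSS),(k,BAR)],[505,-345,1.62],0,cal)
print(p,f,proj("wrist",T(p,PLATE[1::2],0),cal))
move([p[0],p[1],60],p[2])
E
```

```text
1719 1110
(array([ 505.792, -346.58 ,    1.653]), np.float64(0.2009444615542552)) (array([ 506.316, -355.023,    1.48 ]), np.float64(0.2396078431372549))
[ 505.424 -348.022    1.592] 0.4915102660406018 [[358.098 258.413]
 [273.579 256.363]
 [362.835 178.945]
 [273.374 176.65 ]]
turn [0.    0.    0.008] shift [-0.008  0.007  0.526]
```

```bash
python3 - <<'E'
from h import *
np.set_printoptions(precision=1,suppress=True)
cal=r.get_calibration("wrist")
im=cv2.cvtColor(cv2.imread("pics/w0.png"),cv2.COLOR_BGR2RGB)
b,k=masks(im);b=near(b,(318,220),40);k=near(k,(237,229),42)
p=[505.4,-347.,1.6]
for m,X in((b,BOSS),(k,BAR)):
    ys,xs=np.nonzero(m);print(xs.min(),xs.max(),ys.min(),ys.max());print(proj("wrist",T(p,X,0),cal).T)
o=im[160:280,200:380].copy()
o[b[160:280,200:380]]=[0,255,0];o[k[160:280,200:380]]=[255,255,0]
o=np.vstack([im[160:280,200:380],o])
o=cv2.resize(o,None,fx=2.5,fy=2.5,interpolation=0)
cv2.imwrite("pics/m.png",o[...,::-1])
E
```

```text
300 335 196 246
[[332.9 334.4 300.2 299.1 334.4 336.  300.5 299.5]
 [239.8 249.2 239.2 248.6 194.9 201.1 194.4 200.5]]
226 246 196 260
[[246.6 242.5 231.9 227.  244.8 240.4 229.5 224.2]
 [251.1 259.2 250.9 258.9 193.  197.8 192.8 197.5]]
```

View pics/m.png

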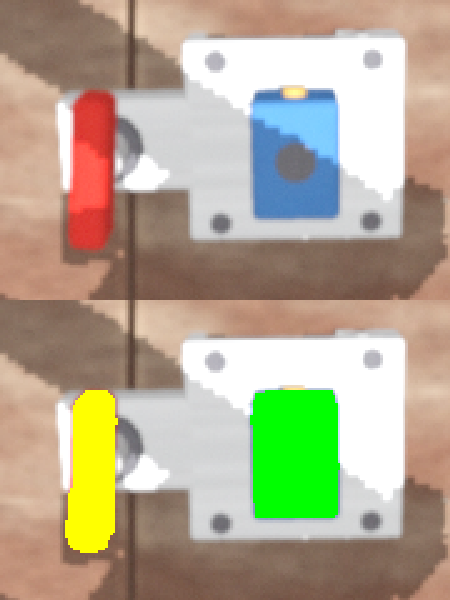

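```bash
python3 -c "
from h import *
move([505.6,-347,27],1.63)"
```

```text
turn [ 0.      0.0001 -0.004 ] shift [-0.0042  0.0079  0.6585]
```

>>> carry_out --pt "0 0 -0.004 -0.004 0.008 0.2 0" --pt "0 0 -0.004 -0.004 0.008 0.4 0" --pt "0 0 -0.004 -0.004 0.008 0.56 0" --pt "0 0 -0.004 -0.004 0.008 0.62 0" --pt "0 0 -0.004 -0.004 0.008 0.657 0" --pt "0 0 -0.004 -0.004 0.008 0.657 0" --pt "0 0 -0.004 -0.004 0.008 0.657 0"

```text
clock: 3.45
eef_pos: [507.1, -346.9, 28.4]
tcp_rot: [3.14, 0.001, 1.632]
contact_force: [0.1, 0.5, 0.2]
opening: 0.5
grasp_force: 0.0
```

>>> carry_out --pt "0 0 0 0 0 0 0.6" --pt "0 0 0 0 0 0 1" --pt "0 0 0 0 0 0 1" --pt "0 0 0 0 0 0 1" --pt "0 0 0 0 0 0 1" --force 60

```text
clock: 4.08
eef_pos: [507.1, -346.8, 28.4]
tcp_rot: [3.14, 0.001, 1.632]
contact_force: [-1.3, 1.0, 6.3]
opening: 0.295
grasp_force: 60.3
```

>>> carry_out --pt "0 0 0 0 0 -0.04 1" --pt "0 0 0 0 0 -0.12 1" --pt "0 0 0 0 0 -0.3 1" --pt "0 0 0 0 0 -0.45 1" --pt "0 0 0 0 0 -0.5 1" --pt "0 0 0 0 0 -0.5 1"

```text
clock: 4.82
eef_pos: [506.4, -346.4, 152.8]
tcp_rot: [3.14, 0.001, 1.632]
contact_force: [-1.0, 0.9, -5.1]
opening: 0.285
grasp_force: 60.1
```

```bash
python3 -c "
from h import *
move([588,-35,150],1.668)"
```

```text
turn [ 0.0003  0.0003 -0.0115] shift [1.2234 0.4015 0.0104]
```

>>> carry_out --pt "0 0 -0.012 0.15 0.05 0 1" --pt "0 0 -0.012 0.35 0.12 0 1" --pt "0 0 -0.012 0.55 0.2 0 1" --pt "0 0 -0.012 0.75 0.28 0 1" --pt "0 0 -0.012 0.9 0.35 0 1" --pt "0 0 -0.012 1.0 0.4 0.01 1" --pt "0 0 -0.012 1.0 0.4 0.01 1" --pt "0 0 -0.012 1.0 0.4 0.01 1"

```text
clock: 5.82
eef_pos: [589.8, -90.8, 148.1]
tcp_rot: [-3.139, -0.0, 1.67]
contact_force: [-0.3, -1.2, -4.7]
opening: 0.294
grasp_force: 60.1
```

>>> carry_out --pt "0 0 0 0.12 0 0 1" --pt "0 0 0 0.22 0 0 1" --pt "0 0 0 0.22 0 0 1" --pt "0 0 0 0.22 0 0 1"

```text
clock: 6.32
eef_pos: [585.2, -37.0, 149.3]
tcp_rot: [-3.141, 0.0, 1.669]
contact_force: [0.2, 0.4, -4.8]
opening: 0.289
grasp_force: 60.1
```

```bash
python3 - <<'E'
from h import *
np.set_printoptions(precision=2,suppress=True)
s=r.sense();print(s["eef_pos"],s["tcp_rot"],s["opening"],s["contact_force"])
cal=r.get_calibration("wrist");save("wrist","w1")
for l in("carriage","rail","stop"):
    for m in r.silhouettes("wrist",l)[:2]:
        ys,xs=np.nonzero(m["region"])
        print(l,round(m["score"],2),m["position"],len(xs),cv2.minAreaRect(np.c_[xs,ys].astype(np.float32)))
E
```

```text
[585.21 -36.97 149.28] [-3.14  0.    1.67] 0.289255272424483 [ 0.15  0.35 -4.78]
carriage 0.76 [289.1, 282.8] 29902 ((256.5, 300.0), (166.0, 291.0), 90.0)
rail 0.68 [33.5, 338.5] 5553 ((321.0, 39.0), (78.0, 132.0), 90.0)
```

View pics/w1.png

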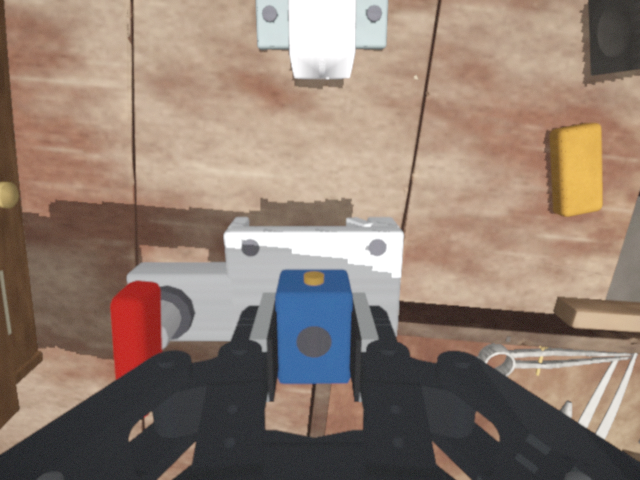

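>>> carry_out --pt "0 0 0 0.15 0 0 1" --pt "0 0 0 0.3 0 0 1" --pt "0 0 0 0.3 0 0 1" --pt "0 0 0 0.3 0 0 1" --pt "0 0 0 0.3 0 0 1"

```text
clock: 7.15
eef_pos: [578.2, 37.8, 149.5]
tcp_rot: [3.142, 0.0, 1.669]
contact_force: [0.0, -0.7, -4.5]
opening: 0.293
grasp_force: 60.1
```

```bash
python3 - <<'E'
from h import *
np.set_printoptions(precision=2,suppress=True)
s=r.sense();print(s["eef_pos"],s["tcp_rot"],s["opening"],s["contact_force"])
cal=r.get_calibration("wrist");save("wrist","w2");np.save("cal2.npy",cal,allow_pickle=True)
E
```

```text
[578.2   37.77 149.52] [3.14 0.   1.67] 0.29314983986200266 [ 0.04 -0.7  -4.49]
```

View pics/w2.png

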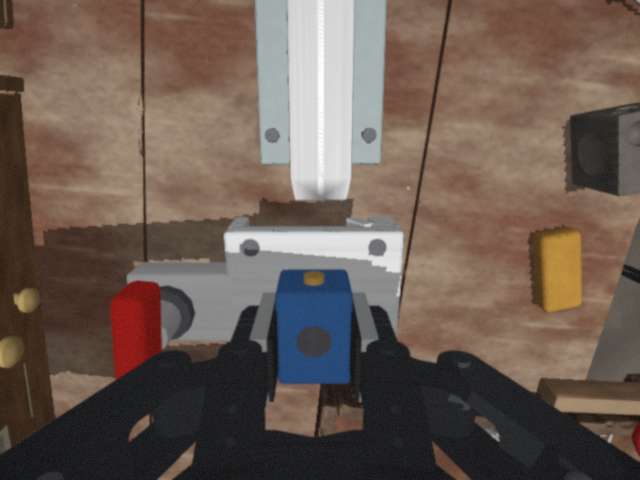

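```bash
python3 - <<'E'
from h import *
np.set_printoptions(precision=2,suppress=True)
cal=np.load("cal2.npy",allow_pickle=True).item()
im=cv2.cvtColor(cv2.imread("pics/w2.png"),cv2.COLOR_BGR2RGB).astype(int)
print(im[80,250:395:3].tolist())
def line(pts,z):
    X=atz("wrist",pts,z,cal);m=X[:,:2].mean(0);u,s,v=np.linalg.svd(X[:,:2]-m);d=v[0]*np.sign(v[0][1]);return m,d,s[1]/np.sqrt(len(X))
L,Rr=[],[]
for y in range(5,150,3):
    m=(im[y,:,0]-im[y,:,2])<12; x=320
    l=x
    while m[l-1]: l-=1
    rr=x
    while m[rr+1]: rr+=1
    L.append([l-.5,y]);Rr.append([rr+.5,y])
print(L[::8],Rr[::8])
a,b=line(L,8),line(Rr,8);print(a,b)
d=a[1]+b[1];d/=np.linalg.norm(d);n=np.array([-d[1],d[0]])
print("foot width",(a[0]-b[0])@n,"yaw",np.arctan2(*d[::-1]),"n-offset rail",(a[0]+b[0])/2@n)
e=r.sense()["eef_pos"][:2];print("tcp offset to rail centre along n(left/+y rail)",(e-(a[0]+b[0])/2)@n)
# rail top edges: strongest gradient
g=im.sum(2)
for rows in(range(5,185,4),):
    l=[];q=[]
    for y in rows:
        l.append([280+np.argmax(np.abs(np.diff(g[y,280:305])))+.5,y]);q.append([340+np.argmax(np.abs(np.diff(g[y,340:365])))+.5,y])
print(l[::9],q[::9]);A,B=line(l[:-8],32),line(q[:-8],32);print(A,B,(A[0]-B[0])@n,(e-(A[0]+B[0])/2)@n)
# mouth, foot near end
print("mouth",atz("wrist",[[321,198]],31,cal),"foot end",atz("wrist",[[262,163.5],[380,163.5]],8,cal))
print("plate front corners",atz("wrist",[[226,231],[403,231]],146,cal))
E
```

```text
[[138, 113, 95], [140, 114, 98], [133, 113, 101], [158, 169, 169], [164, 174, 173], [167, 176, 177], [168, 180, 179], [166, 178, 177], [164, 176, 176], [168, 177, 177], [167, 177, 178], [166, 178, 178], [158, 170, 170], [196, 196, 197], [216, 215, 216], [218, 217, 218], [215, 214, 216], [220, 218, 219], [215, 215, 215], [219, 218, 219], [217, 216, 217], [219, 218, 219], [220, 218, 219], [255, 255, 253], [251, 250, 248], [213, 212, 213], [215, 214, 216], [216, 216, 216], [216, 216, 217], [219, 218, 218], [217, 216, 216], [213, 211, 212], [214, 212, 214], [215, 214, 215], [196, 196, 197], [164, 176, 176], [166, 178, 176], [165, 177, 177], [165, 177, 176], [166, 178, 175], [169, 179, 179], [168, 181, 180], [167, 179, 177], [165, 177, 177], [152, 162, 160], [123, 92, 76], [120, 86, 70], [117, 85, 69], [116, 84, 70]]
[[254.5, 5], [254.5, 29], [255.5, 53], [256.5, 77], [257.5, 101], [258.5, 125], [259.5, 149]] [[386.5, 5], [385.5, 29], [384.5, 53], [383.5, 77], [382.5, 101], [381.5, 125], [380.5, 149]]
(array([530.66, 132.77]), array([-0.1 ,  0.99]), np.float64(0.1924800407206794)) (array([613.41, 140.9 ]), array([-0.1 ,  0.99]), np.float64(0.2032374649767962))
foot width 83.14216255385539 yaw 1.6719520740448606 n-offset rail -582.930112343644
tcp offset to rail centre along n(left/+y rail) 3.897344156440591
[[np.float64(287.5), 5], [np.float64(287.5), 41], [np.float64(288.5), 77], [np.float64(289.5), 113], [np.float64(290.5), 149]] [[np.float64(353.5), 5], [np.float64(352.5), 41], [np.float64(352.5), 77], [np.float64(351.5), 113], [np.float64(350.5), 149]]
(array([553.01, 132.71]), array([-0.1 ,  0.99]), np.float64(0.17317490668434646)) (array([591.39, 136.48]), array([-0.12,  0.99]), np.float64(1.3411478019267191)) 38.565191631471414 3.8301768351935634
mouth [[579.9   61.68  31.  ]] foot end [[537.66  77.43   8.  ]
 [618.88  85.41   8.  ]]
plate front corners [[541.83  67.71 146.  ]
 [607.39  74.13 146.  ]]
```

>>> carry_out --pt "0 0 -0.001 -0.1 0.0155 0 1" --pt "0 0 -0.001 -0.1 0.0155 0 1" --pt "0 0 -0.001 -0.1 0.0155 0.15 1" --pt "0 0 -0.001 -0.1 0.0155 0.3 1" --pt "0 0 -0.001 -0.1 0.0155 0.38 1" --pt "0 0 -0.001 -0.1 0.0155 0.4 1" --pt "0 0 -0.001 -0.1 0.0155 0.4 1" --pt "0 0 -0.001 -0.1 0.0155 0.4 1"

```text
clock: 8.2
eef_pos: [585.2, 14.2, 50.6]
tcp_rot: [3.14, 0.0, 1.672]
contact_force: [1.3, 0.3, -4.8]
opening: 0.291
grasp_force: 60.1
```

```bash
cat >> h.py <<'E'
D=np.array([np.cos(1.672),np.sin(1.672)]);N=np.array([-D[1],D[0]]);O=np.array([(530.66+613.41)/2,(132.77+140.9)/2]);O=O+D*((np.array([569.4,164])-O)@D)
def st():
    s=r.sense();e=s["eef_pos"];f=s["contact_force"]
    print("t",s["clock"],"rail x,y",np.round([(e[:2]-O)@D,(e[:2]-O)@N],2),"z",round(e[2],2),"rot",np.round(s["tcp_rot"],4),"f x,y,z",np.round([f[:2]@D,f[:2]@N,f[2]],1),"tq",np.round(s["wrist_torque"],3),"op",round(s["opening"],3),"q6",round(s["qpos"][5],3))
E
python3 - <<'E'
from h import *
np.set_printoptions(precision=2,suppress=True)
st();cal=r.get_calibration("wrist");im=save("wrist","w3").astype(int)
print("n of rail")
def line(pts,z): return atz("wrist",pts,z,cal)[:,:2]
L,Q=[],[]
for y in range(5,100,5):
    m=(im[y,:,0]-im[y,:,2])<12
    l=q=320
    while l>0 and m[l-1]: l-=1
    while q<639 and m[q+1]: q+=1
    L.append([l-.5,y]);Q.append([q+.5,y])
print(L[::6],Q[::6])
a,b=line(L,8),line(Q,8)
print("rail centre n vs O:",(((a+b)/2-O)@N)[::3],"width",((a-b)@N)[::3])
print([ (np.polyfit((x-O)@D,(x-O)@N,1)) for x in(a,b)])
E
```

```text
t 8.2 rail x,y [-150.62   -0.72] z 50.62 rot [3.14 0.   1.67] f x,y,z [ 0.2 -1.3 -4.8] tq [ 0.05 -0.13  0.02] op 0.291 q6 -0.08
n of rail
[[213.5, 5], [214.5, 35], [216.5, 65], [217.5, 95]] [[414.5, 5], [412.5, 35], [411.5, 65], [409.5, 95]]
rail centre n vs O: [-0.28 -0.07 -0.07 -0.07 -0.28 -0.07 -0.07] width [82.57 82.81 82.64 82.49 82.76 83.05 82.92]
[array([-0.  , 40.96]), array([ -0.  , -41.65])]
```

View pics/w3.png

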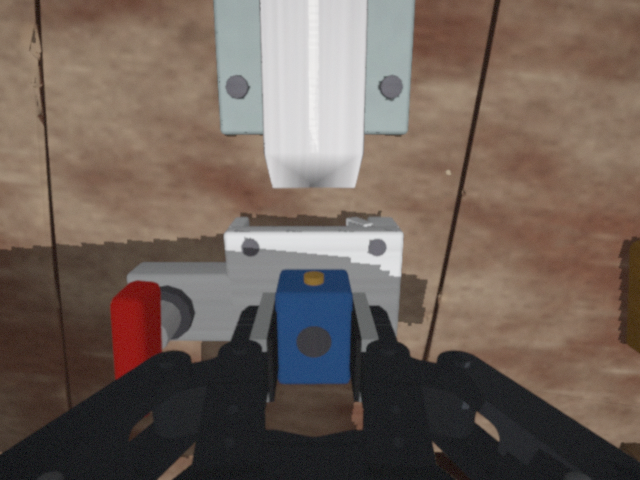

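>>> carry_out --pt "0 0 0 0 -0.0016 0.015 1" --pt "0 0 0 0 -0.0016 0.015 1" --pt "0 0 0 0 -0.0016 0.015 1" --pt "0 0 0 0 -0.0016 0.015 1"

```text
clock: 8.75
eef_pos: [584.0, 14.2, 45.8]
tcp_rot: [3.142, 0.0, 1.673]
contact_force: [-0.2, 0.3, -4.7]
opening: 0.291
grasp_force: 60.2
```

```bash
python3 -c "
from h import *
st()"
```

```text
t 8.75 rail x,y [-150.54    0.44] z 45.84 rot [3.1415 0.     1.6727] f x,y,z [ 0.3  0.2 -4.7] tq [ 0.058 -0.095  0.016] op 0.291 q6 -0.08
```

>>> carry_out --pt "0 0 0 0 0.0024 0 1" --pt "0 0 0 0.03 0.0024 0 1" --pt "0 0 0 0.05 0.0024 0 1" --pt "0 0 0 0.07 0.0024 0 1" --pt "0 0 0 0.09 0.0024 0 1" --pt "0 0 0 0.09 0.0024 0 1" --pt "0 0 0 0.09 0.0024 0 1" --force 40

```text
clock: 9.62
eef_pos: [582.3, 36.6, 45.8]
tcp_rot: [-3.142, 0.0, 1.673]
contact_force: [0.3, -0.1, -4.3]
opening: 0.287
grasp_force: 60.1
```

```bash
python3 -c "
from h import *
st()"
```

```text
t 9.625 rail x,y [-1.2805e+02 -5.0000e-02] z 45.76 rot [-3.1415e+00  1.0000e-04  1.6728e+00] f x,y,z [-0.1 -0.3 -4.3] tq [ 0.014 -0.03  -0.019] op 0.287 q6 -0.042
```

>>> carry_out --pt "0 0 0 0.02 0 0 1" --pt "0 0 0 0.04 0 0 1" --pt "0 0 0 0.06 0 0 1" --pt "0 0 0 0.08 0 0 1" --pt "0 0 0 0.08 0 0 1"

```text
clock: 10.25
eef_pos: [580.7, 57.2, 45.8]
tcp_rot: [3.141, -0.001, 1.673]
contact_force: [4.0, 3.9, -8.0]
opening: 0.29
grasp_force: 59.8
```

```bash
python3 -c "
from h import *
st()"
```

```text
t 10.25 rail x,y [-107.34   -0.53] z 45.83 rot [ 3.1407e+00 -5.0000e-04  1.6728e+00] f x,y,z [ 3.5 -4.3 -8. ] tq [ 0.462 -0.749 -0.055] op 0.29 q6 -0.007
```

>>> carry_out --pt "0 0 0 0 0.002 0.002 1" --pt "0 0 0 0.02 0.002 0.002 1" --pt "0 0 0 0.04 0.002 0.002 1" --pt "0 0 0 0.06 0.002 0.002 1" --pt "0 0 0 0.08 0.002 0.002 1" --pt "0 0 0 0.08 0.002 0.002 1"

```text
clock: 11.0
eef_pos: [578.6, 77.2, 45.4]
tcp_rot: [-3.141, -0.001, 1.673]
contact_force: [-0.5, 2.2, -0.5]
opening: 0.288
grasp_force: 60.7
```

```bash
python3 -c "
from h import *
st()"
```

```text
t 11.0 rail x,y [-87.26  -0.49] z 45.37 rot [-3.1415e+00 -6.0000e-04  1.6728e+00] f x,y,z [ 2.3  0.3 -0.5] tq [0.488 0.057 0.013] op 0.288 q6 0.027
```

>>> carry_out --pt "0 0 0 0.04 0 0 1" --pt "0 0 0 0.08 0 0 1" --pt "0 0 0 0.12 0 0 1" --pt "0 0 0 0.16 0 0 1" --pt "0 0 0 0.2 0 0 1" --pt "0 0 0 0.2 0 0 1"

```text
clock: 11.75
eef_pos: [573.6, 127.8, 45.4]
tcp_rot: [3.141, -0.001, 1.673]
contact_force: [-0.6, 3.9, 2.2]
opening: 0.286
grasp_force: 61.0
```

```bash
python3 - <<'E'
from h import *
st()
p=atz("top",np.array([[82,175]])/4+[150,215],44)[0,:2];print("stop centre coarse rail",(p-O)@D,(p-O)@N)
cal=r.get_calibration("wrist");im=save("wrist","w4")
b,_=masks(im);b[200:]=0;ys,xs=np.nonzero(b)
if len(xs):
    print(xs.min(),xs.max(),ys.min(),ys.max())
    for c in(300,320,340):
        yy=np.nonzero(b[:,c])[0];q=atz("wrist",[[c,yy.max()+.5]],44,cal)[0,:2];print(c,yy.min(),yy.max(),"face top edge rail x",(q-O)@D, "if z32",(atz("wrist",[[c,yy.max()+.5]],32,cal)[0,:2]-O)@D)
E
```

```text
t 11.75 rail x,y [-36.48  -0.64] z 45.39 rot [ 3.1413e+00 -1.3000e-03  1.6729e+00] f x,y,z [4.  0.2 2.2] tq [ 0.581  0.088 -0.002] op 0.286 q6 0.112
stop centre coarse rail 65.69050562028542 0.377774823122516
234 394 0 64
300 0 58 face top edge rail x 56.07918871790712 if z32 57.678106611501086
320 0 58 face top edge rail x 56.080087724519956 if z32 57.67908093521859
340 0 58 face top edge rail x 56.093393132261035 if z32 57.69350104531329
```

>>> carry_out --pt "0 0 0 0.04 0 0 1" --pt "0 0 0 0.08 0 0 1" --pt "0 0 0 0.12 0 0 1" --pt "0 0 0 0.16 0 0 1" --pt "0 0 0 0.19 0 0 1" --pt "0 0 0 0.2 0 0 1" --pt "0 0 0 0.2 0 0 1" --force 20

```text
clock: 12.68
eef_pos: [568.6, 176.5, 45.4]
tcp_rot: [3.141, -0.001, 1.673]
contact_force: [-0.2, -0.4, 3.3]
opening: 0.29
grasp_force: 61.3
```

```bash
python3 -c "
from h import *
st()"
```

```text
t 12.675 rail x,y [12.55 -0.56] z 45.38 rot [ 3.1414e+00 -5.0000e-04  1.6727e+00] f x,y,z [-0.4  0.3  3.3] tq [-0.08  -0.038  0.081] op 0.29 q6 0.196
```

>>> carry_out --pt "0 0 0 0.006 0 0 1" --pt "0 0 0 0.012 0 0 1" --pt "0 0 0 0.018 0 0 1" --pt "0 0 0 0.024 0 0 1" --pt "0 0 0 0.03 0 0 1" --pt "0 0 0 0.034 0 0 1" --pt "0 0 0 0.034 0 0 1"

```text
clock: 13.55
eef_pos: [567.8, 184.0, 45.4]
tcp_rot: [3.142, 0.0, 1.672]
contact_force: [-0.2, -4.9, 5.4]
opening: 0.288
grasp_force: 61.4
```

```bash
python3 -c "
from h import *
st()"
```

```text
t 13.55 rail x,y [20.05 -0.56] z 45.37 rot [3.1415e+00 4.0000e-04 1.6724e+00] f x,y,z [-4.9  0.7  5.4] tq [-0.83  -0.155  0.005] op 0.288 q6 0.21
```

>>> carry_out --pt "0 0 0 0.002 0 0 1" --pt "0 0 0 0.004 0 0 1" --pt "0 0 0 0.004 0 0 1"

```text
clock: 13.92
eef_pos: [567.7, 184.9, 45.4]
tcp_rot: [3.142, 0.0, 1.672]
contact_force: [0.7, -6.1, 4.7]
opening: 0.286
grasp_force: 61.4
```

>>> carry_out --pt "0 0 0 0.002 0 0 1" --pt "0 0 0 0.004 0 0 1" --pt "0 0 0 0.004 0 0 1"

```text
clock: 14.3
eef_pos: [567.6, 185.9, 45.4]
tcp_rot: [3.142, 0.0, 1.672]
contact_force: [-0.0, -5.4, 5.3]
opening: 0.291
grasp_force: 61.4
```

```bash
python3 -c "
from h import *
st()"
```

```text
t 14.3 rail x,y [21.98 -0.54] z 45.38 rot [3.1416e+00 5.0000e-04 1.6725e+00] f x,y,z [-5.4  0.6  5.3] tq [-0.88  -0.249 -0.025] op 0.291 q6 0.213
```

>>> carry_out --pt "0 0 0 0.002 0 0 1" --pt "0 0 0 0.004 0 0 1" --pt "0 0 0 0.004 0 0 1"

```text
clock: 14.68
eef_pos: [567.5, 186.9, 45.4]
tcp_rot: [-3.142, 0.0, 1.672]
contact_force: [0.7, -6.5, 6.0]
opening: 0.288
grasp_force: 61.4
```

>>> carry_out --pt "0 0 0 0.002 0 0 1" --pt "0 0 0 0.003 0 0 1" --pt "0 0 0 0.003 0 0 1"

```text
clock: 15.05
eef_pos: [567.4, 187.6, 45.3]
tcp_rot: [-3.142, 0.001, 1.672]
contact_force: [0.8, -5.1, 4.4]
opening: 0.287
grasp_force: 61.4
```

>>> carry_out --pt "0 0 0 0.002 0 0 1" --pt "0 0 0 0.003 0 0 1" --pt "0 0 0 0.003 0 0 1"

```text
clock: 15.42
eef_pos: [567.4, 188.4, 45.4]
tcp_rot: [3.142, 0.0, 1.672]
contact_force: [0.8, -5.9, 5.5]
opening: 0.288
grasp_force: 61.4
```

>>> carry_out --pt "0 0 0 0.002 0 0 1" --pt "0 0 0 0.003 0 0 1" --pt "0 0 0 0.003 0 0 1"

```text
clock: 15.8
eef_pos: [567.3, 188.6, 45.4]
tcp_rot: [-3.142, 0.001, 1.673]
contact_force: [1.7, -8.8, 5.8]
opening: 0.29
grasp_force: 61.5
```

>>> carry_out --pt "0 0 0 0.002 0 0 1" --pt "0 0 0 0.003 0 0 1" --pt "0 0 0 0.003 0 0 1"

```text
clock: 16.18
eef_pos: [567.3, 188.7, 45.4]
tcp_rot: [-3.141, 0.002, 1.673]
contact_force: [1.9, -12.7, 7.0]
opening: 0.285
grasp_force: 61.6
```

>>> carry_out --pt "0 0 0 0.002 0 0 1" --pt "0 0 0 0.003 0 0 1" --pt "0 0 0 0.003 0 0 1"

```text
clock: 16.55
eef_pos: [567.3, 188.7, 45.4]
tcp_rot: [-3.141, 0.003, 1.673]
contact_force: [1.8, -16.6, 6.4]
opening: 0.296
grasp_force: 61.7
```

>>> carry_out --pt "0 0 0 0 0 0 0.2" --pt "0 0 0 0 0 0 0" --pt "0 0 0 0 0 0 0" --pt "0 0 0 0 0 -0.1 0" --pt "0 0 0 0 0 -0.3 0" --pt "0 0 0 0 -0.2 -0.4 0" --pt "0 0 0 -0.05 -0.232 -0.4 0" --pt "0 0 0 -0.05 -0.232 -0.4 0"

```text
clock: 17.55
eef_pos: [510.4, 172.3, 145.2]
tcp_rot: [3.141, 0.0, 1.672]
contact_force: [-0.2, 0.7, -1.2]
opening: 0.501
grasp_force: 0.0
```

```bash
python3 - <<'E'
from h import *
np.set_printoptions(precision=3,suppress=True)
st();cal=r.get_calibration("wrist");im=save("wrist","w5")
for l in("carriage","knob_grip"):
    for m in r.silhouettes("wrist",l)[:1]:
        print(l,m["score"],m["position"],m["region"].sum());
        if l=="knob_grip": rg=m["position"]
b,k=masks(im)
p=O+D*25.3
uv=proj("wrist",[[*(p+58*N),71]],cal)[0];print(uv,rg)
k=near(k,uv,60);b=near(b,proj("wrist",[[*p,54]],cal)[0],60)
print(fit("wrist",[(b,BOSS)],[*p,1.672],17,cal))
B2=BAR-[0,58,0];q,f=fit("wrist",[(k,B2)],[*(p+58*N),1.6],17,cal);print(q,f,"rail",(q[:2]-O)@D,(q[:2]-O)@N)
o=im[:,:,::-1].copy();cv2.circle(o,tuple(int(v) for v in uv),3,(0,255,0),-1);o[k]=[0,255,255];cv2.imwrite("pics/w5b.png",o)
E
```

```text
t 17.55 rail x,y [14.23 57.75] z 145.18 rot [3.141 0.    1.672] f x,y,z [ 0.7  0.1 -1.2] tq [ 0.014 -0.001  0.055] op 0.501 q6 0.221
carriage 0.98 [221.3, 385.8] 14484
knob_grip 0.83 [229.9, 313.4] 1926
[314.505 235.578] [229.9, 313.4]
(array([565.885, 188.523,   1.745]), np.float64(0.19537524517394442))
[508.582 183.239   1.585] 0.14938930226028357 rail 25.285456587692202 58.44042943860677
```

View pics/w5b.png

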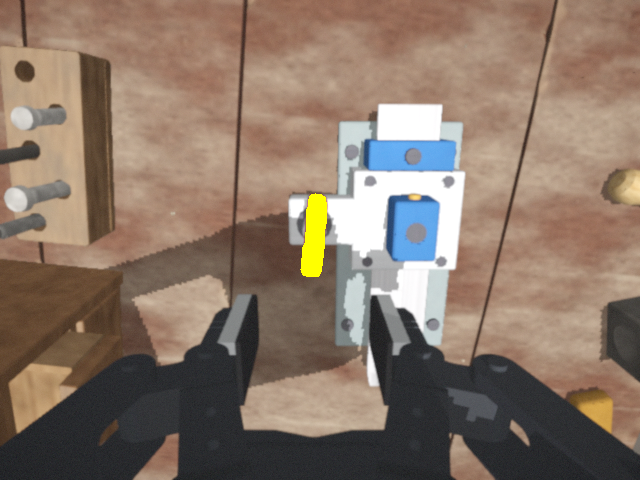

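```bash
python3 -c "
from h import *
p=O+D*25.3+N*58.2;print(p);move([*p,50.5],1.585)"
```

```text
[508.81934836 183.27811672]
turn [-0.0001 -0.      0.0278] shift [ 0.0422 -0.0055  0.3764]
```

>>> carry_out --pt "0 0 0.028 0.042 -0.0055 0.05 0" --pt "0 0 0.028 0.042 -0.0055 0.15 0" --pt "0 0 0.028 0.042 -0.0055 0.24 0" --pt "0 0 0.028 0.042 -0.0055 0.24 0" --pt "0 0 0.028 0.042 -0.0055 0.24 0"

```text
clock: 18.32
eef_pos: [508.8, 183.3, 85.4]
tcp_rot: [3.142, -0.0, 1.585]
contact_force: [-0.7, 0.3, 0.4]
opening: 0.499
grasp_force: 0.0
```

```bash
python3 -c "
from h import *
st()
p=O+D*25.3+N*58.2;move([*p,50.5],1.585)"
```

```text
t 18.325 rail x,y [25.33 58.24] z 85.44 rot [ 3.1415e+00 -1.0000e-04  1.5846e+00] f x,y,z [0.3 0.6 0.4] tq [-0.015  0.028  0.013] op 0.499 q6 0.329
turn [ 0.     -0.     -0.0001] shift [-1.000e-04  2.000e-04  1.398e-01]
```

>>> carry_out --pt "0 0 0 0 0 0.07 0" --pt "0 0 0 0 0 0.13 0" --pt "0 0 0 0 0 0.14 0" --pt "0 0 0 0 0 0.14 0" --pt "0 0 0 0 0 0.14 0.5" --pt "0 0 0 0 0 0.14 1" --pt "0 0 0 0 0 0.14 1" --pt "0 0 0 0 0 0.14 1" --force 30

```text
clock: 19.32
eef_pos: [509.1, 183.3, 50.7]
tcp_rot: [3.14, -0.0, 1.585]
contact_force: [5.0, -0.7, 1.0]
opening: 0.144
grasp_force: 29.4
```

```bash
python3 -c "
from h import *
st()"
```

```text
t 19.325 rail x,y [25.26 57.94] z 50.74 rot [ 3.1398e+00 -5.0000e-04  1.5846e+00] f x,y,z [-1.2 -4.9  1. ] tq [-0.135 -0.663  0.031] op 0.144 q6 0.329
```

>>> carry_out --pt "0 0 0.03 0 0.0015 0 1" --pt "0 0 0.06 0 0.0015 0 1" --pt "0 0 0.09 0 0.0015 0 1" --pt "0 0 0.11 0 0.0015 0 1" --pt "0 0 0.11 0 0.0015 0 1"

```text
clock: 19.95
eef_pos: [509.2, 183.2, 50.6]
tcp_rot: [3.14, -0.001, 1.24]
contact_force: [4.8, -0.1, 1.8]
opening: 0.14
grasp_force: 29.5
```

```bash
python3 -c "
from h import *
st()"
```

```text
t 19.95 rail x,y [25.23 57.84] z 50.64 rot [ 3.1405e+00 -7.0000e-04  1.2398e+00] f x,y,z [-0.6 -4.8  1.8] tq [-0.008 -0.66   0.099] op 0.14 q6 0.674
```

>>> carry_out --pt "0 0 0 0 0 0 0.3" --pt "0 0 0 0 0 0 0.3" --pt "0 0 0 0 0 0 1" --pt "0 0 0 0 0 0 1" --pt "0 0 0 0 0 0 1" --pt "0 0 0.01 0 0 0 1" --pt "0 0 0.02 0 0 0 1" --force 20

```text
clock: 20.82
eef_pos: [509.0, 182.8, 50.2]
tcp_rot: [3.141, 0.0, 1.176]
contact_force: [5.6, -3.6, -1.4]
opening: 0.149
grasp_force: 20.3
```

```bash
python3 -c "
from h import *
st()"
```

```text
t 20.825 rail x,y [24.78 58.04] z 50.23 rot [3.1407e+00 1.0000e-04 1.1759e+00] f x,y,z [-4.2 -5.2 -1.4] tq [-0.571 -0.626  0.14 ] op 0.149 q6 0.738
```

>>> carry_out --pt "0 0 0.01 0 0 0 1" --pt "0 0 0.02 0 0 0 1"

```text
clock: 21.08
eef_pos: [509.0, 182.7, 50.2]
tcp_rot: [3.141, 0.0, 1.113]
contact_force: [4.1, -3.4, -2.4]
opening: 0.147
grasp_force: 20.3
```

```bash
python3 -c "
from h import *
st()"
```

```text
t 21.075 rail x,y [24.76 58.08] z 50.22 rot [3.1407e+00 1.0000e-04 1.1131e+00] f x,y,z [-3.8 -3.8 -2.4] tq [-0.566 -0.575  0.176] op 0.147 q6 0.801
```

>>> carry_out --pt "0 0 0.01 0 0 0 1"

```text
clock: 21.2
eef_pos: [509.0, 182.8, 50.2]
tcp_rot: [3.141, 0.0, 1.082]
contact_force: [4.3, -2.5, -1.8]
opening: 0.148
grasp_force: 20.3
```

```bash
python3 -c "
from h import *
st()"
```

```text
t 21.2 rail x,y [24.79 58.07] z 50.24 rot [3.1407 0.     1.0817] f x,y,z [-2.9 -4.  -1.8] tq [-0.494 -0.512  0.176] op 0.148 q6 0.832
```

>>> carry_out --pt "0 0 0.01 0 0 0 1" --pt "0 0 0.02 0 0 0 1"

```text
clock: 21.45
eef_pos: [509.0, 182.8, 50.2]
tcp_rot: [3.141, -0.0, 1.019]
contact_force: [3.6, -3.1, -3.5]
opening: 0.149
grasp_force: 20.3
```

```bash
python3 -c "
from h import *
st()"
```

```text
t 21.45 rail x,y [24.78 58.08] z 50.23 rot [ 3.1407e+00 -1.0000e-04  1.0188e+00] f x,y,z [-3.5 -3.3 -3.5] tq [-0.48  -0.611  0.242] op 0.149 q6 0.895
```

>>> carry_out --pt "0 0 0.01 0 0 0 1"

```text
clock: 21.58
eef_pos: [509.0, 182.8, 50.2]
tcp_rot: [3.141, -0.0, 0.987]
contact_force: [4.5, -3.5, -2.2]
opening: 0.15
grasp_force: 20.4
```

```bash
python3 -c "
from h import *
st()"
```

```text
t 21.575 rail x,y [24.78 58.07] z 50.25 rot [ 3.1407e+00 -1.0000e-04  9.8740e-01] f x,y,z [-3.9 -4.1 -2.2] tq [-0.541 -0.599  0.21 ] op 0.15 q6 0.927
```

>>> carry_out --pt "0 0 0.01 0 0 0 1"

```text
clock: 21.7
eef_pos: [509.1, 182.9, 50.3]
tcp_rot: [3.141, -0.0, 0.956]
contact_force: [4.3, -3.3, -2.7]
opening: 0.148
grasp_force: 22.6
```

```bash
cat >> h.py <<'E'
def tz(n=6):
    v=[]
    for _ in range(n): v.append(r.sense()["wrist_torque"][2]); r.grab_frame("wrist")
    print("tz",np.round(v,3),"mean",round(np.mean(v),3))
E
python3 -c "
from h import *
tz();st()"
```

```text
tz [0.211 0.182 0.132 0.126 0.135 0.145] mean 0.155
t 22.0 rail x,y [24.94 57.94] z 50.28 rot [ 3.1406e+00 -5.0000e-04  9.5640e-01] f x,y,z [-3.4 -4.4 -3.2] tq [-0.487 -0.814  0.14 ] op 0.147 q6 0.957
```

>>> carry_out --pt "0 0 0.01 0 0 0 1"

```text
clock: 22.12
eef_pos: [509.1, 183.0, 50.3]
tcp_rot: [3.141, -0.001, 0.925]
contact_force: [3.8, -2.2, -2.2]
opening: 0.15
grasp_force: 22.9
```

```bash
python3 -c "
from h import *
tz();st()"
```

```text
tz [0.274 0.22  0.19  0.199 0.201 0.242] mean 0.221
t 22.425 rail x,y [24.96 57.94] z 50.32 rot [ 3.1406e+00 -6.0000e-04  9.2510e-01] f x,y,z [-3.2 -4.7 -3.3] tq [-0.463 -0.741  0.133] op 0.151 q6 0.989
```

>>> carry_out --pt "0 0 0.01 0 0 0 1"

```text
clock: 22.55
eef_pos: [509.1, 183.0, 50.3]
tcp_rot: [3.141, -0.001, 0.893]
contact_force: [4.7, -2.5, -2.4]
opening: 0.146
grasp_force: 23.2
```

```bash
python3 -c "
from h import *
tz(4);st()"
```

```text
tz [0.271 0.194 0.255 0.19 ] mean 0.228
t 22.75 rail x,y [24.96 57.91] z 50.34 rot [ 3.1406e+00 -6.0000e-04  8.9370e-01] f x,y,z [-3.8 -3.8 -3.8] tq [-0.486 -0.744  0.191] op 0.145 q6 1.02
```

>>> carry_out --pt "0 0 0.01 0 0 0 1"

```text
clock: 22.88
eef_pos: [509.1, 182.9, 50.3]
tcp_rot: [3.141, -0.001, 0.862]
contact_force: [4.5, -2.8, -2.5]
opening: 0.153
grasp_force: 23.5
```

```bash
python3 -c "
from h import *
tz(4);st()"
```

```text
tz [0.259 0.194 0.152 0.223] mean 0.207
t 23.075 rail x,y [24.92 57.92] z 50.35 rot [ 3.1406e+00 -6.0000e-04  8.6230e-01] f x,y,z [-3.  -3.8 -3. ] tq [-0.477 -0.686  0.229] op 0.149 q6 1.052
```

>>> carry_out --pt "0 0 0.01 0 0 0 1"

```text
clock: 23.2
eef_pos: [509.1, 182.9, 50.3]
tcp_rot: [3.141, -0.001, 0.83]
contact_force: [4.3, -2.9, -2.9]
opening: 0.15
grasp_force: 23.9
```

```bash
python3 -c "
from h import *
tz(4);st()"
```

```text
tz [0.299 0.244 0.229 0.199] mean 0.243
t 23.4 rail x,y [24.92 57.96] z 50.35 rot [ 3.1407e+00 -5.0000e-04  8.3090e-01] f x,y,z [-2.4 -4.1 -2.2] tq [-0.431 -0.702  0.212] op 0.148 q6 1.083
```

>>> carry_out --pt "0 0 0.01 0 0 0 1"

```text
clock: 23.52
eef_pos: [509.1, 182.9, 50.3]
tcp_rot: [3.141, -0.001, 0.799]
contact_force: [3.9, -3.3, -2.3]
opening: 0.146
grasp_force: 24.2
```

```bash
python3 -c "
from h import *
tz(4);st()"
```

```text
tz [0.329 0.215 0.234 0.25 ] mean 0.257
t 23.725 rail x,y [24.92 57.99] z 50.32 rot [ 3.1407e+00 -5.0000e-04  7.9950e-01] f x,y,z [-2.9 -3.9 -2.1] tq [-0.448 -0.71   0.193] op 0.147 q6 1.114
```

>>> carry_out --pt "0 0 0.01 0 0 0 1"

```text
clock: 23.85
eef_pos: [509.1, 182.9, 50.3]
tcp_rot: [3.141, -0.001, 0.768]
contact_force: [4.0, -3.1, -2.4]
opening: 0.153
grasp_force: 24.7
```

```bash
python3 -c "
from h import *
tz(6);st()"
```

```text
tz [0.279 0.282 0.256 0.275 0.179 0.269] mean 0.257
t 24.15 rail x,y [24.91 57.97] z 50.35 rot [ 3.1407e+00 -5.0000e-04  7.6820e-01] f x,y,z [-2.4 -3.7 -1. ] tq [-0.494 -0.705  0.245] op 0.149 q6 1.146
```

>>> carry_out --pt "0 0 0 -0.0018 0.0023 0 1" --pt "0 0 0 -0.0037 0.0047 0 1" --pt "0 0 0 -0.0037 0.0047 0 1"

```text
clock: 24.52
eef_pos: [509.2, 182.6, 50.4]
tcp_rot: [-3.141, -0.002, 0.767]
contact_force: [3.8, 4.9, -4.3]
opening: 0.152
grasp_force: 24.2
```

```bash
python3 -c "
from h import *
tz(4);st()"
```

```text
tz [0.264 0.311 0.267 0.237] mean 0.27
t 24.725 rail x,y [24.62 57.94] z 50.41 rot [-3.1413e+00 -1.8000e-03  7.6760e-01] f x,y,z [ 5.4 -4.4 -3.2] tq [ 0.919 -0.522  0.236] op 0.152 q6 1.143
```

>>> carry_out --pt "0 0 0 -0.0018 0.0023 0 1" --pt "0 0 0 -0.0037 0.0047 0 1" --pt "0 0 0 -0.0037 0.0047 0 1"

```text
clock: 25.1
eef_pos: [509.1, 182.1, 50.5]
tcp_rot: [-3.14, -0.003, 0.766]
contact_force: [0.7, 12.8, -4.2]
opening: 0.148
grasp_force: 24.7
```

```bash
python3 -c "
from h import *
st()"
```

```text
t 25.1 rail x,y [24.15 58.08] z 50.45 rot [-3.1399e+00 -2.7000e-03  7.6640e-01] f x,y,z [12.7 -2.  -4.2] tq [ 2.055 -0.158  0.085] op 0.148 q6 1.14
```

>>> carry_out --pt "0 0 0 0.004 -0.005 0 1" --pt "0 0 0 0.0074 -0.0094 0 1" --pt "0 0 0 0.0074 -0.0094 0 1" --pt "0 0 0.01 0.0074 -0.0094 0 1"

```text
clock: 25.6
eef_pos: [508.9, 182.7, 50.4]
tcp_rot: [3.141, -0.0, 0.736]
contact_force: [4.7, -2.2, -1.6]
opening: 0.146
grasp_force: 29.0
```

```bash
python3 -c "
from h import *
tz(6);st()"
```

```text
tz [0.332 0.271 0.266 0.273 0.31  0.226] mean 0.28
t 25.9 rail x,y [24.69 58.15] z 50.4 rot [ 3.1408e+00 -2.0000e-04  7.3670e-01] f x,y,z [-2.8 -4.7 -1. ] tq [-0.357 -0.732  0.222] op 0.148 q6 1.177
```

>>> carry_out --pt "0 0 0.006 0 0 0 1"

```text
clock: 26.02
eef_pos: [508.9, 182.7, 50.4]
tcp_rot: [3.141, -0.0, 0.718]
contact_force: [4.4, -2.2, -0.9]
opening: 0.15
grasp_force: 29.3
```

```bash
python3 -c "
from h import *
tz(6);st()"
```

```text
tz [0.421 0.328 0.369 0.278 0.277 0.252] mean 0.321
t 26.325 rail x,y [24.73 58.18] z 50.4 rot [ 3.1408e+00 -1.0000e-04  7.1800e-01] f x,y,z [-2.3 -5.3 -1.3] tq [-0.456 -0.655  0.261] op 0.147 q6 1.196
```

>>> carry_out --pt "0 0 0 0 0 0 0.4" --pt "0 0 0 0 0 0 0.2" --pt "0 0 0 0 0 0 0.2" --pt "0 0 0 0 0 -0.1 0.2" --pt "0 0 0 0 0 -0.3 0.2" --pt "0 0 0 0 0 -0.4 0.2" --pt "0 0 0 0 0 -0.4 0.2"

```text
clock: 27.2
eef_pos: [509.7, 183.6, 152.3]
tcp_rot: [3.14, -0.004, 0.717]
contact_force: [-0.8, 0.4, -0.4]
opening: 0.397
grasp_force: 0.0
```

```bash
python3 - <<'E'
from h import *
np.set_printoptions(precision=3,suppress=True)
st();cal=r.get_calibration("wrist");im=save("wrist","w6")
b,k=masks(im);p=O+D*25.3;c=p+58*N
uv=proj("wrist",[[*c,71]],cal)[0];k=near(k,uv,60);B2=BAR-[0,58,0]
q,f=fit("wrist",[(k,B2)],[*c,.75],17,cal);print(q,f,"rail",(q[:2]-O)@D,(q[:2]-O)@N)
cv2.imwrite("pics/w6.png",im[:,:,::-1])
E
```

```text
t 27.2 rail x,y [25.53 57.3 ] z 152.27 rot [ 3.14  -0.004  0.718] f x,y,z [ 0.5  0.8 -0.4] tq [ 0.002 -0.018 -0.012] op 0.397 q6 1.196
[508.157 182.874   0.817] 0.1828860335049183 rail 24.9649812666964 58.9002304376531
```

View pics/w6.png

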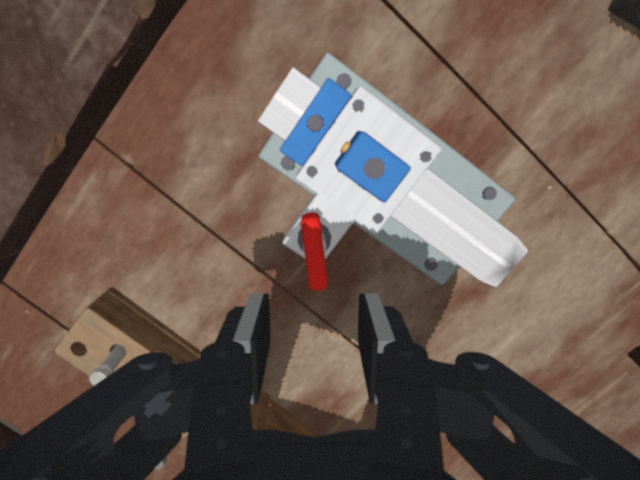

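```bash
python3 - <<'E'
from h import *
def bar(f,c0,cal):
    im=cv2.cvtColor(cv2.imread(f),cv2.COLOR_BGR2RGB);_,k=masks(im);k=near(k,c0,60)
    ys,xs=np.nonzero(k);pts=[]
    for y in range(ys.min()+10,ys.max()-9): x=xs[ys==y];pts.append([(x.min()+x.max())/2,y])
    for z in(71,80):
        X=atz("wrist",pts,z,cal);s=np.polyfit(X[:,1],X[:,0],1) if abs(X[-1,1]-X[0,1])>abs(X[-1,0]-X[0,0]) else None
        d=np.linalg.svd(X[:,:2]-X[:,:2].mean(0))[2][0];print(z,np.arctan2(d[1],d[0])%np.pi)
bar("pics/w6.png",(315,252),r.get_calibration("wrist"))
# w5: same camera mount, tool pose then (510.4,172.3,145.2,yaw 1.672)
c=r.get_calibration("wrist");s=r.sense()
def H(p,rot): M=np.eye(4);M[:3,:3]=Ro.from_euler("xyz",rot).as_matrix();M[:3,3]=p;return M
E=np.linalg.inv(H(s["eef_pos"],s["tcp_rot"]))@np.array(c["pose"])
c5=dict(c);c5["pose"]=H([510.4,172.3,145.2],[3.141,0,1.672])@E
bar("pics/w5.png",(313,233),c5)
E
```

```text
71 0.8383253305550005
80 0.8383253305550009
71 1.5826296238680577
80 1.582629623868058
```

```bash
python3 -c "
from h import *
st()
p=O+D*24.7+N*57.7;move([*p,50.5],.835)"
```

```text
t 27.25 rail x,y [25.24 58.27] z 150.8 rot [ 3.1411e+00 -1.3000e-03  7.1750e-01] f x,y,z [0.5 0.3 0. ] tq [ 0.004 -0.022 -0.001] op 0.402 q6 1.196
turn [ 0.0002 -0.0004 -0.0374] shift [1.000e-04 2.900e-03 4.012e-01]
```

>>> carry_out --pt "0 0 -0.037 0 0.003 0.1 0.2" --pt "0 0 -0.037 0 0.003 0.25 0.2" --pt "0 0 -0.037 0 0.003 0.38 0.2" --pt "0 0 -0.037 0 0.003 0.4 0.2" --pt "0 0 -0.037 0 0.003 0.4 0.2" --pt "0 0 -0.037 0 0.003 0.4 1" --pt "0 0 -0.037 0 0.003 0.4 1" --pt "0 0 -0.037 0 0.003 0.4 1" --force 40

```text
clock: 28.25
eef_pos: [509.5, 182.9, 51.3]
tcp_rot: [3.141, -0.002, 0.834]
contact_force: [-3.1, 2.6, 6.8]
opening: 0.137
grasp_force: 39.2
```

```bash
python3 -c "
from h import *
tz(3);st()"
```

```text
tz [ 0.031 -0.018 -0.043] mean -0.01
t 28.4 rail x,y [24.91 57.53] z 51.35 rot [ 3.1411e+00 -1.5000e-03  8.3370e-01] f x,y,z [2.4 2.  7.7] tq [ 0.346  0.439 -0.05 ] op 0.138 q6 1.079
```

>>> carry_out --pt "0 0 0.01 0 0 0 1" --pt "0 0 0.015 0 0 0 1"

```text
clock: 28.65
eef_pos: [509.6, 182.9, 51.4]
tcp_rot: [3.141, -0.002, 0.786]
contact_force: [-3.0, 1.3, 7.5]
opening: 0.142
grasp_force: 39.4
```

```bash
python3 -c "
from h import *
tz(4);st()"
```

```text
tz [0.268 0.199 0.24  0.206] mean 0.228
t 28.85 rail x,y [24.89 57.52] z 51.35 rot [ 3.1411e+00 -1.5000e-03  7.8700e-01] f x,y,z [2.1 2.9 7.2] tq [0.349 0.411 0.119] op 0.137 q6 1.125
```

>>> carry_out --pt "0 0 0.007 0 0 0 1"

```text
clock: 28.98
eef_pos: [509.6, 183.0, 51.4]
tcp_rot: [3.141, -0.002, 0.765]
contact_force: [-2.2, 2.0, 7.8]
opening: 0.137
grasp_force: 40.5
```

```bash
python3 -c "
from h import *
tz(6);st()"
```

```text
tz [0.363 0.286 0.282 0.256 0.227 0.254] mean 0.278
t 29.275 rail x,y [24.88 57.5 ] z 51.36 rot [ 3.141e+00 -1.500e-03  7.652e-01] f x,y,z [2.5 2.  8. ] tq [0.272 0.411 0.258] op 0.138 q6 1.147
```

>>> carry_out --pt "0 0 0.006 0 0 0 1"

```text
clock: 29.4
eef_pos: [509.6, 182.9, 51.4]
tcp_rot: [3.141, -0.002, 0.746]
contact_force: [-3.9, 2.0, 7.6]
opening: 0.137
grasp_force: 40.7
```

```bash
python3 -c "
from h import *
tz(8);st()"
```

```text
tz [0.352 0.312 0.262 0.245 0.287 0.274 0.325 0.276] mean 0.292
t 29.8 rail x,y [24.87 57.47] z 51.37 rot [ 3.141e+00 -1.600e-03  7.464e-01] f x,y,z [2.6 2.6 7.9] tq [0.323 0.396 0.317] op 0.137 q6 1.166
```

>>> carry_out --pt "0 0 0 0 0 0 0.4" --pt "0 0 0 0 0 0 0.2" --pt "0 0 0 0 0 0 0.2" --pt "0 0 0 0 0 -0.1 0.2" --pt "0 0 0 0 0 -0.3 0.2" --pt "0 0 0 0 0 -0.4 0.2" --pt "0 0 0 0 0 -0.4 0.2"

```text
clock: 30.68
eef_pos: [510.4, 183.0, 152.2]
tcp_rot: [3.14, -0.004, 0.746]
contact_force: [-0.0, 0.3, -0.4]
opening: 0.402
grasp_force: 0.0
```

```bash
python3 - <<'E'
from h import *
st();im=save("wrist","w7");cal=r.get_calibration("wrist")
_,k=masks(im);uv=proj("wrist",[[*(O+D*25+58*N),71]],cal)[0];k=near(k,uv,60);ys,xs=np.nonzero(k)
pts=[[(xs[ys==y].min()+xs[ys==y].max())/2,y] for y in range(ys.min()+10,ys.max()-9)]
X=atz("wrist",pts,75,cal)[:,:2];d=np.linalg.svd(X-X.mean(0))[2][0];print("bar yaw",np.arctan2(d[1],d[0])%np.pi,"centre rail",(X.mean(0)-O)@D,(X.mean(0)-O)@N)
E
```

```text
t 30.675 rail x,y [24.82 56.66] z 152.22 rot [ 3.14   -0.0038  0.7457] f x,y,z [ 0.3  0.  -0.4] tq [ 0.014 -0.015  0.024] op 0.402 q6 1.167
bar yaw 0.8118547819077202 centre rail 26.111073033433225 58.79058892668664
```

```bash
python3 -c "
from h import *
print(r.sign_off())"
```

```text
the job is handed in; nothing more can be done
None
```

The carriage is on the rail against the blue stop, the clamp knob is tightened to an estimated 35–60 N on the gib (judged from wrist torque), and the job is handed in at about 31 s; no verdict came back.

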